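Index the vial carousel and lock it for the next draw

TASK

The next dose is drawn from the purple-capped vial. Slide the carousel's needle guide back by its black knob so the fork clears the steel pin, turn the carousel by pushing its upright steel pins until the purple-capped vial clicks into place at the draw-off station, then slide the guide fully home so that its fork locks the carousel there. Leave every vial standing in its cup and do not disturb the other things on the worktop.

Things in the scene. Friction and masses are not known exactly. Their poses are not given: they have to be found in the camera images.
- stand: Vial indexing stand, fixed to the worktop: round aluminium base 248 mm across and 14 mm high, with a rail arm 66 mm wide reaching out along its own +y to 272 mm from the centre. Origin on the carousel's vertical axis at worktop height; z up. It carries a blue six-lobed carousel whose six stops always bring one vial exactly to the station, on the own +y side.
- hub (a point): Top of the carousel's hub, on its axis, 52 mm above the worktop. The blue wheel's top face is at 32 mm, largest radius 96 mm; the hub boss is 44 mm across. On each lobe, 60 degrees apart, stand a white cup (centre 50 mm from the axis, 33 mm across, rim at 50 mm) holding a vial and, farther out on the same radius, an upright steel pin.
- index_pin (a point): Middle of one of the six smooth steel pins by which the carousel is pushed round: the one that is at the station at the start. Each is 8 mm thick, 88 mm from the axis, stands from 32 to 64 mm above the worktop (this point at 48), straight outside its cup; the others follow at every 60 degrees. This point turns with the carousel.
- roller (a point): Black roller of the spring arm on the base's -x side, below the wheel's top face. It seats between two lobes and makes the stops: about 3 to 4 N at a pin turns the carousel over the crest halfway between stops (30 degrees); let go elsewhere, it runs by itself to the nearest stop and stays.
- station (a point): The draw-off station: the fixed point on the stand, 50 mm from the carousel axis along the stand's own +y and 34 mm above the worktop, where the underside centre of the vial to be drawn from must stand. The needle guide's red funnel is above it when the guide is home.
- carousel (a joint): Turn of the carousel (rad), positive anticlockwise seen from above, 0 at the start; it may turn either way, more than a full turn. Stops at multiples of 1.047. Locked while the guide's fork holds the pin at the station.
- guide (a joint): Needle-guide slide on its rail (m): 0 = fully home (its fork over the pin at the station, carousel locked; so it starts), 0.040 = fully back, away from the carousel along the stand's own +y. From about 0.018 back the carousel turns freely. It moves stiffly (2 to 3 N) and stays where it is left. Unless a pin is lined up with the fork it will not go home.
- guide_knob (a point): Middle of the guide slide's black upright knob, 20 mm in diameter, from 54 to 84 mm height (this point at 69). It is 193 mm from the carousel axis along the stand's +y when home, 233 mm when back. Push it from either side or pinch it from above. The grey slide under it is 56 mm wide, top at 50 mm, and ends 13 mm beyond the knob's centre.
- vial_purple: The vial with the purple cap and label: 22 mm in diameter, 47 mm tall, 12 g; origin at its underside centre. Stands loosely in one of the five cups that are not at the station at the start, cap up, top at 81 mm.
- vial_teal_spent: One of five like vials with a teal cap and label, 22 mm in diameter, 47 mm tall; origin at its underside centre; stands in a cup of the carousel, at the station at the start.
- vial_teal_a: One of five like vials with a teal cap and label, 22 mm in diameter, 47 mm tall; origin at its underside centre; stands in a cup of the carousel.
- vial_teal_b: One of five like vials with a teal cap and label, 22 mm in diameter, 47 mm tall; origin at its underside centre; stands in a cup of the carousel.
- vial_teal_c: One of five like vials with a teal cap and label, 22 mm in diameter, 47 mm tall; origin at its underside centre; stands in a cup of the carousel.
- vial_teal_d: One of five like vials with a teal cap and label, 22 mm in diameter, 47 mm tall; origin at its underside centre; stands in a cup of the carousel.
- swab_stack: Small stack of swab sachets, 50 x 50 x 9 mm; origin underside centre.
- red_pen: Red pen, 118 mm long, lying; origin underside centre.
- syringe_a: 1 ml syringe with capped needle, 164 mm long, lying on the right; origin underside centre.
- pouch: Wrapped sterile syringe, 38 x 195 x 12 mm, lying on the left; origin underside centre.
- guide_bush (a point): Bottom of the red needle funnel on the guide (85 mm high, its rim at 102), above the station when the guide is home. It hangs on an aluminium arm (top 99 mm) from a pillar 22 mm across at its widest, which stands 73 mm from the knob's centre toward the carousel. All of it moves with the slide.
- rail_stop (a point): Top of the steel end stop of the rail, 36 mm high, 261 to 269 mm from the carousel axis along the stand's +y; between it and the slide lies only the rail, 24 mm high.

How it is judged:
By the outcome, as a careful person would: the job done as asked, in the order asked, and still so for the second after the job is handed in, with the robot touching nothing.
It also fails if it takes over 64 s, if anything falls off the work surface, if the arm or the gripper's body presses on something with over 40 N, if the wrist force passes 120 N, or if a joint passes its speed limit or range.

ROBOT

A 6-joint arm with a two-finger parallel gripper is mounted at the origin on the work surface; the furniture and walls round the work are solid. World frame = base frame: x ahead of the robot, y to its left, z up, the work surface at z = 0. Lengths are in m, angles in rad, forces in N, time in s.
With the tool pointing down it reaches from about 0.4 to 0.825 m from the base axis. Payload 7 kg.
Tool frame: the origin (TCP) lies at the centre of the arm's flange, where the gripper is bolted on; the fingertips stand 178 mm ahead of it and the grasp point (between the pads) lies 159 mm ahead of it; z points along the fingers, y is the direction in which the jaws open and shut (so a half turn about z gives the same grasp; the last joint's range is limited). The gripper opens to 88 mm and grips with 3 to 60 N. Pads are 19 mm wide; open, the fingers measure 130 mm over their backs; the gripper's body (78 mm by 193 mm) begins 47 mm behind the grasp point.
Start: joints at [-0.903, 0.359, 0.012, 0, -1.224, -0.288], TCP at [0.25, -0.627, 0.405] pointing down, gripper open.
Joint ranges: [-3.07, 3.07], [-1.43, 2.12], [-1.02, 1.25], [-3.03, 1.67], [-3.05, -0], [-3.03, 3.03]. Speed limits (rad/s): [2.39, 2.39, 3.01, 3.14, 3.14, 3.14].

INTERFACE

Orientations are given as [roll, pitch, yaw] about the fixed x, y, z axes, in that order (R = Rz(yaw) Ry(pitch) Rx(roll)).
In Python, from station import * gives the robot as it stands.
- The arm moves only by the tool send_rows, never from a script. Its argument "motion" is a list of rows, each an object with "offset": the shift along the tool's x, y, z in cm, a list of three; "turn": the turn about the tool's z in degrees. In form: [{"offset": [x, y, z], "turn": turn}, ...]. A call has 1 to 8 rows; each row is the pose to reach, as a shift and turn from the pose commanded when the call began, along the tool's axes at that moment; what a row does not reach only later rows make up. A row lasts 1/10 s, in which the tool goes at most 50 mm and 8.59 degrees, less where a joint would pass 70% of its speed; a pose out of reach is approached as far as the arm can. A call with a gripper value outside its range is refused whole. "hand" is the opening, from -1 (shut) to 1 (fully open), set as the call begins (left out, the last holds). The fingers move at their own pace and stop on an object; "squeeze" is the grip in N (left out, the last holds). Time passes only in rows, so rows that repeat a pose let the fingers close. It gives the time, the measured TCP pose, the force and the opening at its end, in the units of the state.
- get_state(): the state, without advancing time (a new reading comes with each control period).
- grab_frame(name): name is "scene" or "top"; returns a dict with "frame" (480x640x3 uint8, blue, green, red), "range_z" (480x640 float32, m along the optical axis (not along the pixel's ray), 0 where there is no reading), "vertical_fov" (degrees; the focal length in pixels is half the picture's height over the tangent of half this angle, whatever the lens; pixels are square), "cx", "cy" (the principal point, pixels), "k1" (the pictures are not rectified: a ray, as slopes to the right and down, at radius r is drawn at 1 + k1 r^2 times it, then the intrinsics apply), "cam_to_world" (4x4, takes a point from camera to world coordinates). Camera axes: x right, y up, looking along -z (the intrinsics and any distortion apply to the point x, -y, -z); pixel columns grow to the right and rows downward; lengths in m; the calibration is good to about 2 mm. A picture is of the moment at which its call begins.
- job_done(): hands the job in, once; it reports no verdict.
The state is a dict: "t": time; "q": joint angles; "qd": joint speeds; "joint_efforts": joint torques, N m; "eef_pos": TCP position; "ee_rot": TCP orientation; "force": force on the tool from outside, world axes, zero at the start; "moment": the same for the moment, N m; "width": finger opening in m.
Only numpy, scipy, OpenCV 4.12 (cv2) and the standard library are available. Lean on these libraries where they do the work, as an engineer would, in place of code of your own. Each camera call takes 0.05 s, during which the arm holds its last target. There are 200 camera calls.

## Working session

There is one attempt and no reset: what is moved stays moved. The work goes in short steps, Python scripts to look and compute and a tool call to move; the robot and the scene stay as the last step left them, time stands still between calls to the robot, and variables do not carry over. Pictures are saved under pics/ and viewed, about 8 in all and at most 12, crops included, and the job is handed in when it is done.

Besides the shell and the picture viewer there is one more tool, called as name([rows], argument=value, ...), one row to a line, values as JSON. send_rows: Moves the arm, as the interface text tells. Its arguments: {"type":"object","properties":{"motion":{"type":"array"},"hand":{"type":"number"},"squeeze":{"type":"number"}},"required":["motion"]}

```bash
mkdir -p pics
cat > h.py <<'E'
from station import *
import numpy as np, cv2
def K(f):
    fl=240/np.tan(np.radians(f["vertical_fov"])/2)
    return np.array([[fl,0,f["cx"]],[0,fl,f["cy"]],[0,0,1.]]), np.array([f["k1"],0,0,0.])
def ray(f,u,v):
    k,d=K(f); p=cv2.undistortPoints(np.array([[[u,v]]],float),k,d)[0,0]
    T=np.array(f["cam_to_world"]); return T[:3,3], T[:3,:3]@np.array([p[0],-p[1],-1.])
def at_z(f,u,v,z):
    o,r=ray(f,u,v); return o+r*(z-o[2])/r[2]
def proj(f,P):
    k,d=K(f); T=np.linalg.inv(np.array(f["cam_to_world"])); P=np.atleast_2d(P)
    c=P@T[:3,:3].T+T[:3,3]; c=c*[1,-1,-1]
    return cv2.projectPoints(c,np.zeros(3),np.zeros(3),k,d)[0][:,0]
E
python3 - <<'E'
from h import *
s=get_state(); print({k:np.round(v,3) for k,v in s.items()})
for n in("scene","top"):
    f=grab_frame(n); cv2.imwrite(f"pics/{n}0.png",f["frame"]); print(n,np.round(f["cam_to_world"],3),f["vertical_fov"],f["k1"])
    np.save(f"{n}0.npy",f,allow_pickle=True)
E
```

```text
{'t': np.float64(0.0), 'q': array([-0.903,  0.359,  0.011, -0.   , -1.224, -0.288]), 'qd': array([-0.001,  0.   , -0.   ,  0.   , -0.   ,  0.001]), 'joint_efforts': array([ 0.0000e+00, -5.8271e+01,  2.9306e+01,  6.9970e+00,  7.0000e-03,
       -0.0000e+00]), 'eef_pos': array([ 0.25 , -0.627,  0.404]), 'ee_rot': array([ 3.14 , -0.   , -2.762]), 'force': array([0.198, 0.045, 0.416]), 'moment': array([ 0.001, -0.021, -0.017]), 'width': np.float64(0.088)}
scene [[-0.958 -0.242  0.154  0.617]
 [ 0.287 -0.807  0.515  0.577]
 [-0.001  0.538  0.843  0.924]
 [ 0.     0.     0.     1.   ]] 53.981073926019455 0.002316396034314946
top [[ 0.024  0.998 -0.058  0.356]
 [-1.     0.024 -0.012  0.055]
 [-0.011  0.059  0.998  1.756]
 [ 0.     0.     0.     1.   ]] 44.3590297429302 -0.10957876155018584
```

View pics/top0.png

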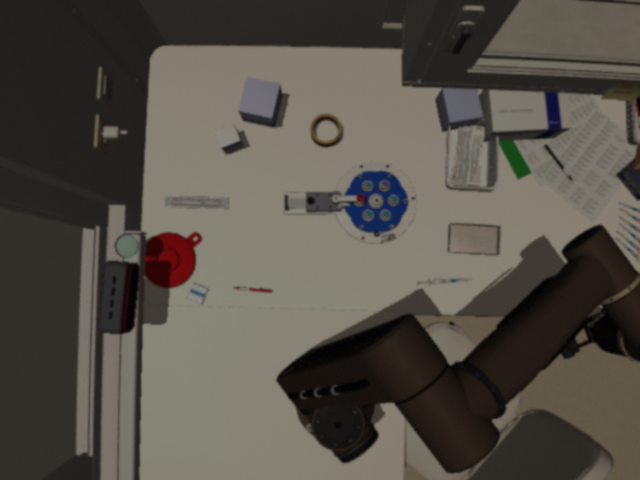

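View pics/scene0.png

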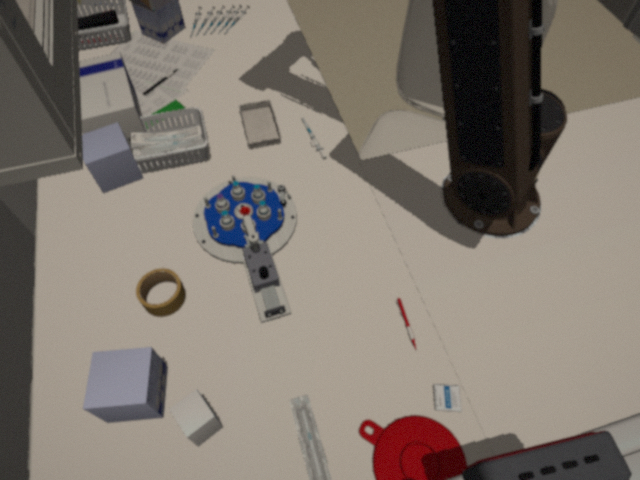

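The top view shows the carousel around (376,200) with its rail running left to (285,203). In the scene view the wheel is at (243,213) and the rail runs down to (275,315). Both are too small to tell the caps apart, so I'll enlarge them.

Run:
```python
from h import *
a=np.load("top0.npy",allow_pickle=True).item(); b=np.load("scene0.npy",allow_pickle=True).item()
A=cv2.resize(a["frame"][155:250,275:425],None,fx=5,fy=5,interpolation=cv2.INTER_CUBIC)
B=cv2.resize(b["frame"][165:325,185:305],None,fx=5,fy=5,interpolation=cv2.INTER_CUBIC)
B=cv2.resize(b["frame"][170:270,185:305],None,fx=6,fy=6,interpolation=cv2.INTER_CUBIC)
cv2.imwrite("pics/topc.png",cv2.convertScaleAbs(A,alpha=1.5)); cv2.imwrite("pics/scenec.png",cv2.convertScaleAbs(B,alpha=1.4))
```

```text
(no output)
```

View pics/topc.png

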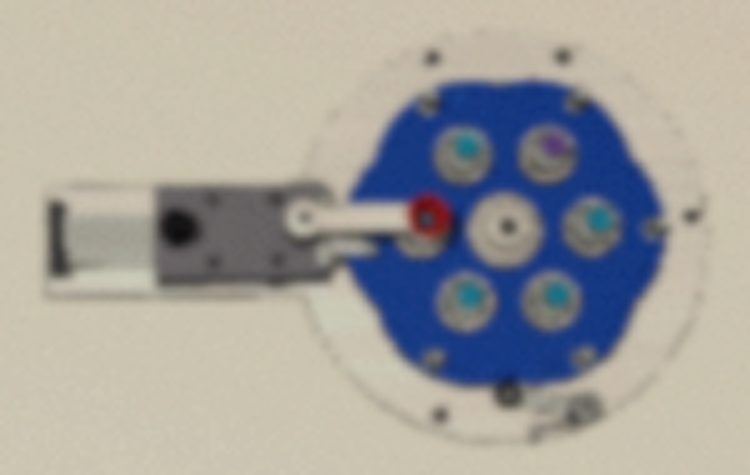

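View pics/scenec.png

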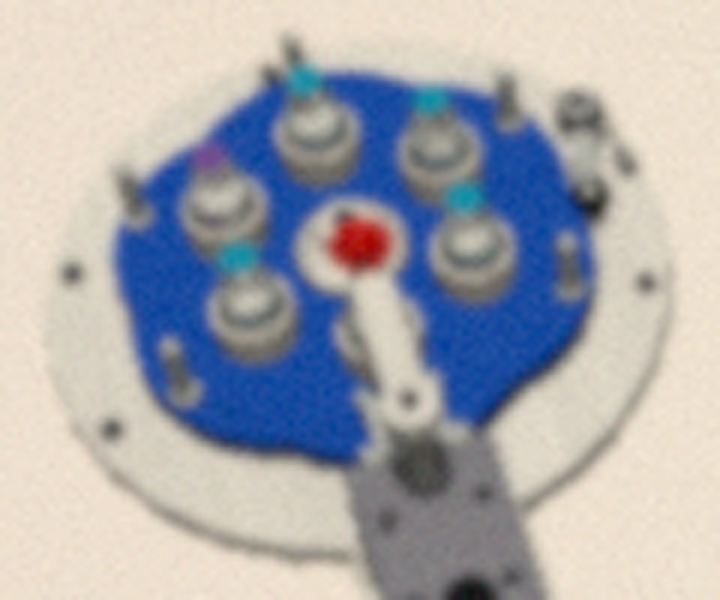

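Purple sits on the lobe at about -30° in stand axes (crop pixel (548,148), hub (506,228)), so it needs two stops anticlockwise to reach +90°. Next I'll work out the stand pose.

Run:
```python
from h import *
a=np.load("top0.npy",allow_pickle=True).item(); b=np.load("scene0.npy",allow_pickle=True).item()
t=lambda x,y:(275+(x+.5)/5-.5,155+(y+.5)/5-.5)
s=lambda x,y:(185+(x+.5)/6-.5,170+(y+.5)/6-.5)
print("hub top",at_z(a,*t(507,228),.052)," knob",at_z(a,*t(181,228),.084),"funnel",at_z(a,*t(429,215),.102))
pins=[at_z(a,*t(*p),.064) for p in((429,102),(578,100),(655,228),(585,357),(432,357))]; print(np.round(pins,4))
print("scene: knob top(264,270)",at_z(b,264,270,.084),"funnel",at_z(b,*s(358,243),.102))
ps=[at_z(b,*s(*p),.064) for p in((170,342),(125,173),(291,42),(505,80),(569,240))]; print(np.round(ps,4))
for P in(pins,ps):
  P=np.array(P)[:,:2]; 
  # circle r=.088 with angles 30,-30,-90,-150,150 + th : similarity fit
  from scipy.optimize import least_squares
  al=np.radians([30,-30,-90,-150,150])
  r=least_squares(lambda v:(v[:2]+.088*np.c_[np.cos(al+v[2]),np.sin(al+v[2])]-P).ravel(),[.6,0,0])
  print(r.x,np.abs(r.fun).max())
```

```text
hub top [ 0.59463769 -0.10440169  0.052     ]  knob [0.58572739 0.08500702 0.084     ] funnel [ 0.59397151 -0.05543368  0.102     ]
[[ 0.6656 -0.0568  0.064 ]
 [ 0.669  -0.1434  0.064 ]
 [ 0.5951 -0.1892  0.064 ]
 [ 0.5191 -0.1496  0.064 ]
 [ 0.5169 -0.0612  0.064 ]]
scene: knob top(264,270) [0.58872053 0.09102133 0.084     ] funnel [ 0.59650079 -0.05620685  0.102     ]
[[ 0.6714 -0.0608  0.064 ]
 [ 0.6745 -0.1441  0.064 ]
 [ 0.6006 -0.1906  0.064 ]
 [ 0.5238 -0.1472  0.064 ]
 [ 0.5188 -0.0639  0.064 ]]
[ 0.59255115 -0.10245773  0.03361775] 0.00204214006390413
[ 0.59731669 -0.10371486  0.02920078] 0.0032611304978477085
```

send_rows([
  {"offset": [0, 0, 0], "turn": -8},
  {"offset": [0, 0, 0], "turn": -16},
])

```text
t: 0.3
eef_pos: [0.2502, -0.6268, 0.4041]
ee_rot: [3.141, 0.0, -2.477]
force: [-1.2, 0.3, -0.2]
width: 0.0874
```

send_rows([
  {"offset": [0, 0, 0], "turn": -8},
  {"offset": [0, 0, 0], "turn": -16},
  {"offset": [0, 0, 0], "turn": -24},
  {"offset": [0, 0, 0], "turn": -32},
  {"offset": [0, 0, 0], "turn": -40},
  {"offset": [0, 0, 0], "turn": -48},
  {"offset": [0, 0, 0], "turn": -54},
  {"offset": [0, 0, 0], "turn": -54},
])

```text
t: 1.1
eef_pos: [0.2502, -0.6268, 0.4042]
ee_rot: [3.141, 0.001, -1.539]
force: [0.1, -0.2, -0.4]
width: 0.0878
```

send_rows([
  {"offset": [-4.4, -2.2, 0], "turn": 0},
  {"offset": [-8.8, -4.5, 0], "turn": 0},
  {"offset": [-13.2, -6.8, 0], "turn": 0},
  {"offset": [-17.6, -9, 0], "turn": 0},
  {"offset": [-22, -11.3, 0], "turn": 0},
  {"offset": [-26.4, -13.5, 0], "turn": 0},
  {"offset": [-30.8, -15.8, 0], "turn": 0},
  {"offset": [-35.2, -18, 0], "turn": 0},
])

```text
t: 1.9
eef_pos: [0.4197, -0.2676, 0.4048]
ee_rot: [-3.141, -0.0, -1.544]
force: [2.0, -0.4, -0.9]
width: 0.0879
```

send_rows([
  {"offset": [-4.4, -2.2, 0], "turn": 0},
  {"offset": [-8.8, -4.5, 0], "turn": 0},
  {"offset": [-13.2, -6.8, 0], "turn": 0},
  {"offset": [-17.6, -9, 0], "turn": 0},
  {"offset": [-22, -11.3, 0], "turn": 0},
  {"offset": [-26.4, -13.5, 0], "turn": 0},
  {"offset": [-30.8, -15.8, 0], "turn": 0},
  {"offset": [-35.4, -18.1, 0], "turn": 0},
])

```text
t: 2.7
eef_pos: [0.5892, 0.0906, 0.4047]
ee_rot: [-3.141, 0.0, -1.543]
force: [1.7, -0.6, 0.2]
width: 0.0876
```

send_rows([
  {"offset": [0, 0, 0], "turn": 0},
  {"offset": [0, 0, 0], "turn": 0},
])

```text
t: 2.9
eef_pos: [0.5889, 0.0898, 0.4038]
ee_rot: [3.14, -0.001, -1.541]
force: [-0.6, 0.1, 0.3]
width: 0.0873
```

send_rows([
  {"offset": [0, 0, 4], "turn": 0},
  {"offset": [0, 0, 8], "turn": 0},
  {"offset": [0, 0, 12], "turn": 0},
  {"offset": [0, 0, 14], "turn": 0},
  {"offset": [0, 0, 16], "turn": 0},
  {"offset": [0, 0, 17.2], "turn": 0},
  {"offset": [0, 0, 17.2], "turn": 0},
])

```text
t: 3.6
eef_pos: [0.588, 0.0875, 0.2313]
ee_rot: [3.139, -0.001, -1.542]
force: [-0.7, -0.4, -0.2]
width: 0.0874
```

send_rows([
  {"offset": [0, 0, 0], "turn": 0},
  {"offset": [0, 0, 0], "turn": 0},
  {"offset": [0, 0, 0], "turn": 0},
  {"offset": [0, 0, 0], "turn": 0},
  {"offset": [0, 0, 0], "turn": 0},
  {"offset": [0, 0, 0], "turn": 0},
], hand=-1, squeeze=12)

```text
t: 4.2
eef_pos: [0.5888, 0.0886, 0.2329]
ee_rot: [-3.141, 0.0, -1.54]
force: [-0.3, 0.1, 0.5]
width: 0.0456
```

send_rows([
  {"offset": [0, 0, 0], "turn": 0},
  {"offset": [0, 0, 0], "turn": 0},
  {"offset": [0, 0, 0], "turn": 0},
  {"offset": [0, 0, 0], "turn": 0},
  {"offset": [0, 0, 0], "turn": 0},
  {"offset": [0, 0, 0], "turn": 0},
  {"offset": [0, 0, 0], "turn": 0},
])

```text
t: 4.9
eef_pos: [0.5896, 0.0888, 0.2328]
ee_rot: [-3.14, 0.0, -1.54]
force: [5.4, -0.1, -4.5]
width: 0.0193
```

send_rows([
  {"offset": [-0.6, 0, 0], "turn": 0},
  {"offset": [-1.2, 0, 0], "turn": 0},
  {"offset": [-1.8, 0, 0], "turn": 0},
  {"offset": [-2.4, 0, 0], "turn": 0},
  {"offset": [-3, 0, 0], "turn": 0},
  {"offset": [-3.6, 0, 0], "turn": 0},
  {"offset": [-3.8, 0, 0], "turn": 0},
  {"offset": [-3.8, 0, 0], "turn": 0},
])

```text
t: 5.7
eef_pos: [0.5882, 0.127, 0.2327]
ee_rot: [-3.14, 0.0, -1.54]
force: [5.4, 1.1, -3.7]
width: 0.0192
```

send_rows([
  {"offset": [0, 0, 0], "turn": 0},
  {"offset": [0, 0, 0], "turn": 0},
  {"offset": [0, 0, 0], "turn": 0},
  {"offset": [0, 0, 0], "turn": 0},
  {"offset": [0, 0, 0], "turn": 0},
  {"offset": [0, 0, 0], "turn": 0},
], hand=0.4)

```text
t: 6.3
eef_pos: [0.5875, 0.1265, 0.2327]
ee_rot: [3.141, -0.0, -1.54]
force: [0.5, -0.5, 0.2]
width: 0.0595
```

send_rows([
  {"offset": [0, 0, -2], "turn": 0},
  {"offset": [0, 0, -5], "turn": 0},
  {"offset": [0, 0, -8], "turn": 0},
  {"offset": [0, 0, -10], "turn": 0},
  {"offset": [0, 0, -10], "turn": 0},
])

```text
t: 6.8
eef_pos: [0.5884, 0.1269, 0.3362]
ee_rot: [-3.136, 0.002, -1.54]
force: [1.4, 1.3, -0.3]
width: 0.0613
```

Run:
```python
from h import *
f=grab_frame("top"); np.save("top1.npy",f,allow_pickle=True)
k,d=K(f); T=np.array(f["cam_to_world"])
v,u=np.mgrid[0:480,0:640]; p=cv2.undistortPoints(np.stack([u,v],-1).reshape(-1,1,2).astype(float),k,d)[:,0]
z=f["range_z"].ravel(); W=(np.c_[p[:,0],-p[:,1],-np.ones(len(p))]*z[:,None])@T[:3,:3].T+T[:3,3]
m=z>0
H=np.zeros((12,14))
for x,y,h in W[m]:
    i=int((x-.5)//.03); j=int((y+.42)//.03)
    if 0<=i<12 and 0<=j<14: H[i,j]=max(H[i,j],h)
print("cols y from -.42 step .03; rows x from .50"); print(np.round(H*1000).astype(int))
print(np.round(get_state()["q"],2))
A=cv2.resize(f["frame"][155:250,275:425],None,fx=5,fy=5,interpolation=cv2.INTER_CUBIC)
cv2.imwrite("pics/topc1.png",cv2.convertScaleAbs(A,alpha=1.5))
```

```text
cols y from -.42 step .03; rows x from .50
[[ 10  12  16  26  11   8  13  25  66  61  41  69  43  23]
 [ 29  30  30  33   8  14  21  31  42  92  65  86  41  30]
 [ 11  12   9   9   8  10  23  44  85  69  56  84  88 104]
 [  8  13  18  10  11  10  23  68  87  82  61  83  87 110]
 [ 73  74  70  74  12   8  25  38  44  86  66  89  44  41]
 [ 50  49  46  69   9  10  16  23  40  73  41  66  70  22]
 [ 48  53  53  73   8   8  11  21  23  38  39  37  25  22]
 [ 48  55  57  69  17   9   7  13   8  18  21  21  11  15]
 [ 51  53  52  72  11  11  12  11   9   8   9   9  13  10]
 [ 50  56  45  70   7   9  14   9  15   9  12  13   8   8]
 [ 60 107 117 119   9  10  11  11   9   7  14   8   9   9]
 [130 117 119 116 112   9 653   8  12  10  12   6   9  10]]
[ 0.54  0.29 -0.25  0.   -1.02 -0.51]
```

send_rows([
  {"offset": [4, -1, 0], "turn": 8},
  {"offset": [8, -2, 0], "turn": 16},
  {"offset": [12, -3, 0], "turn": 24},
  {"offset": [16, -4.2, 0], "turn": 32},
  {"offset": [20, -5.4, 0], "turn": 40},
  {"offset": [24, -6.4, 0], "turn": 48},
  {"offset": [28, -7.4, 0], "turn": 56},
  {"offset": [31.5, -8.3, 0], "turn": 64},
], hand=-1)

```text
t: 7.65
eef_pos: [0.6802, -0.1877, 0.331]
ee_rot: [3.14, -0.002, -2.663]
force: [0.9, 1.0, 0.9]
width: 0.0034
```

send_rows([
  {"offset": [0, 0, 0], "turn": 8},
  {"offset": [0, 0, 0], "turn": 16},
  {"offset": [0, 0, 0], "turn": 24},
  {"offset": [0, 0, 0], "turn": 26},
  {"offset": [0, 0, 0], "turn": 26},
  {"offset": [0, 0, 0], "turn": 26},
])

```text
t: 8.25
eef_pos: [0.6801, -0.1857, 0.3316]
ee_rot: [3.141, -0.001, -3.11]
force: [-0.5, 0.7, 0.3]
width: 0.0003
```

Run:
```python
from h import *
s=get_state(); print(np.round(s["eef_pos"],4),np.round(s["ee_rot"],3),s["width"],np.round(s["q"],2))
f=grab_frame("scene"); g=grab_frame("top")
B=cv2.resize(f["frame"][160:300,180:310],None,fx=4,fy=4,interpolation=cv2.INTER_CUBIC)
A=cv2.resize(g["frame"][155:250,275:425],None,fx=3,fy=3,interpolation=cv2.INTER_CUBIC); I=np.zeros((560,970,3),np.uint8); I[:,:520]=B; I[:285,520:]=A
cv2.imwrite("pics/s1.png",cv2.convertScaleAbs(cv2.resize(I,(800,462)),alpha=1.4))
```

```text
[ 0.6801 -0.1857  0.3316] [ 3.141e+00 -1.000e-03 -3.110e+00] 0.0002898716962094728 [ 0.01  0.45 -0.01 -0.   -1.11 -1.55]
```

View pics/s1.png

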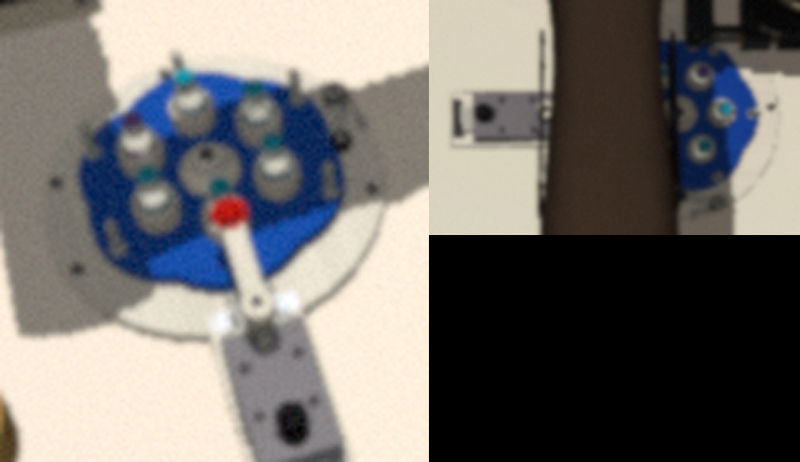

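The guide is back: the fork at (220–290,300) is clear of the wheel. Purple, at (130,125), hasn't moved. I'll lower the closed fingers behind its pin.

send_rows([
  {"offset": [0, 0, 3], "turn": 0},
  {"offset": [0, 0, 6], "turn": 0},
  {"offset": [0, 0, 8], "turn": 0},
  {"offset": [0, 0, 9.5], "turn": 0},
  {"offset": [0, 0, 10.8], "turn": 0},
  {"offset": [0, 0, 10.8], "turn": 0},
])

```text
t: 8.95
eef_pos: [0.6797, -0.1857, 0.2228]
ee_rot: [3.141, -0.003, -3.111]
force: [-0.3, 0.5, -0.1]
width: 0.0006
```

send_rows([
  {"offset": [0, 0.8, 0], "turn": 0},
  {"offset": [-0.1, 1.6, 0], "turn": 0},
  {"offset": [-0.2, 2.4, 0], "turn": 0},
  {"offset": [-0.3, 3.2, 0], "turn": 0},
  {"offset": [-0.4, 4, 0], "turn": 0},
  {"offset": [-0.5, 4.8, 0], "turn": 0},
  {"offset": [-0.5, 5.4, 0], "turn": 0},
  {"offset": [-0.5, 6, 0], "turn": 0},
])

```text
t: 9.75
eef_pos: [0.6837, -0.125, 0.2256]
ee_rot: [-3.141, 0.002, -3.11]
force: [1.3, -2.7, 0.5]
width: 0.0003
```

send_rows([
  {"offset": [0, 0.6, 0], "turn": 0},
  {"offset": [0, 1.2, 0], "turn": 0},
  {"offset": [0.1, 1.8, 0], "turn": 0},
  {"offset": [0.2, 2.4, 0], "turn": 0},
  {"offset": [0.3, 3, 0], "turn": 0},
  {"offset": [0.4, 3.5, 0], "turn": 0},
  {"offset": [0.5, 3.9, 0], "turn": 0},
  {"offset": [0.5, 3.9, 0], "turn": 0},
])

```text
t: 10.55
eef_pos: [0.6771, -0.0862, 0.2246]
ee_rot: [3.141, -0.0, -3.11]
force: [0.4, -0.1, -0.7]
width: 0.0005
```

send_rows([
  {"offset": [0, -0.6, 0], "turn": 0},
  {"offset": [0, -1, -2], "turn": 0},
  {"offset": [0, -1, -5], "turn": 0},
  {"offset": [0, -3, -8], "turn": 0},
  {"offset": [0, -6, -8], "turn": 0},
  {"offset": [0, -9.9, -8], "turn": 0},
  {"offset": [0, -9.9, -8], "turn": 0},
])

```text
t: 11.25
eef_pos: [0.6798, -0.1902, 0.3048]
ee_rot: [-3.141, 0.0, -3.115]
force: [-1.1, 0.7, -0.5]
width: 0.0004
```

Run:
```python
from h import *
s=get_state(); print(np.round(s["eef_pos"],4),np.round(s["ee_rot"],3))
f=grab_frame("scene")
B=cv2.resize(f["frame"][160:300,180:310],None,fx=4,fy=4,interpolation=cv2.INTER_CUBIC)
cv2.imwrite("pics/s2.png",cv2.convertScaleAbs(B,alpha=1.5))
```

```text
[ 0.6798 -0.1902  0.3048] [-3.141  0.    -3.115]
```

View pics/s2.png

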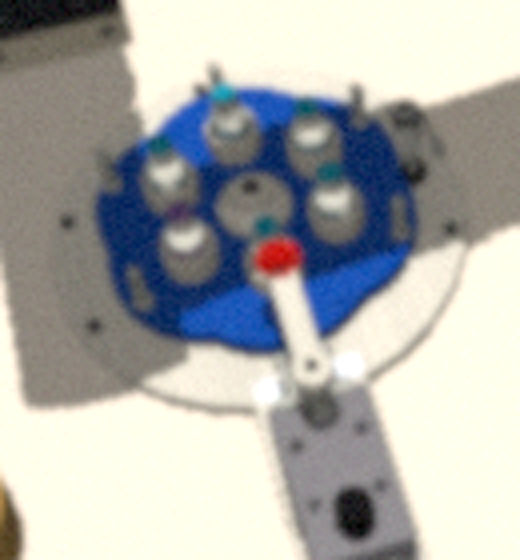

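The carousel has moved one stop. Purple is now at (180,212) in the crop, next to the station, and all the vials are standing. I'll repeat the same push.

send_rows([
  {"offset": [0, 0.3, 3], "turn": 0},
  {"offset": [0, 0.3, 5], "turn": 0},
  {"offset": [0, 0.3, 7], "turn": 0},
  {"offset": [0, 0.3, 8], "turn": 0},
  {"offset": [0, 0.3, 8], "turn": 0},
])

```text
t: 11.8
eef_pos: [0.6796, -0.1825, 0.2229]
ee_rot: [3.141, -0.003, -3.111]
force: [0.3, 0.3, 0.3]
width: 0.0003
```

send_rows([
  {"offset": [0, 0.8, 0], "turn": 0},
  {"offset": [-0.1, 1.6, 0], "turn": 0},
  {"offset": [-0.2, 2.4, 0], "turn": 0},
  {"offset": [-0.3, 3.2, 0], "turn": 0},
  {"offset": [-0.4, 4, 0], "turn": 0},
  {"offset": [-0.5, 4.8, 0], "turn": 0},
  {"offset": [-0.5, 5.4, 0], "turn": 0},
  {"offset": [-0.5, 6, 0], "turn": 0},
])

```text
t: 12.6
eef_pos: [0.6832, -0.1218, 0.2249]
ee_rot: [3.141, 0.0, -3.111]
force: [0.1, -0.3, 0.1]
width: 0.0004
```

send_rows([
  {"offset": [0, 0.6, 0], "turn": 0},
  {"offset": [0, 1.2, 0], "turn": 0},
  {"offset": [0.1, 1.8, 0], "turn": 0},
  {"offset": [0.2, 2.4, 0], "turn": 0},
  {"offset": [0.3, 3, 0], "turn": 0},
  {"offset": [0.4, 3.5, 0], "turn": 0},
  {"offset": [0.5, 3.9, 0], "turn": 0},
  {"offset": [0.5, 3.9, 0], "turn": 0},
])

```text
t: 13.4
eef_pos: [0.677, -0.0833, 0.2247]
ee_rot: [3.142, 0.0, -3.11]
force: [0.4, 0.2, -0.1]
width: 0.0006
```

send_rows([
  {"offset": [0, -0.6, 0], "turn": 0},
  {"offset": [0, -1, -2], "turn": 0},
  {"offset": [0, -1, -5], "turn": 0},
  {"offset": [0, -1, -8], "turn": 0},
  {"offset": [0, -1, -10], "turn": 0},
  {"offset": [0, -1, -10], "turn": 0},
])

```text
t: 14.0
eef_pos: [0.6783, -0.0946, 0.3286]
ee_rot: [-3.141, 0.006, -3.111]
force: [0.2, 0.5, 0.8]
width: 0.0006
```

Run:
```python
from h import *
s=get_state(); print(np.round(s["eef_pos"],4),np.round(s["ee_rot"],3))
f=grab_frame("scene")
B=cv2.resize(f["frame"][160:300,180:310],None,fx=4,fy=4,interpolation=cv2.INTER_CUBIC)
cv2.imwrite("pics/s3.png",cv2.convertScaleAbs(B,alpha=1.8))
```

```text
[ 0.6783 -0.0946  0.3286] [-3.141  0.006 -3.111]
```

View pics/s3.png

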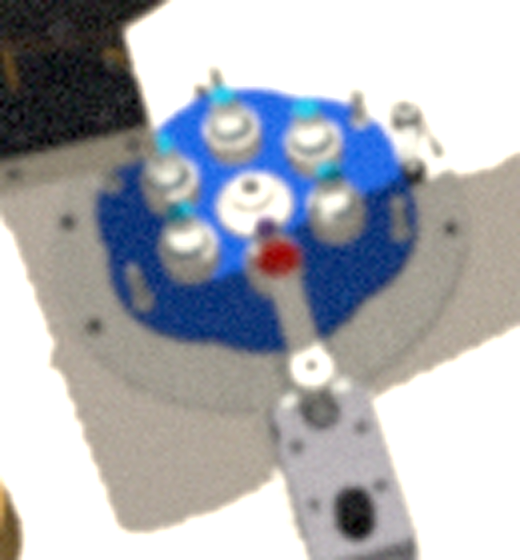

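Purple's cap is at the station, (265,228), just behind the red funnel, and the five teal vials are seated. Back to the knob.

send_rows([
  {"offset": [0.4, 2.5, 0], "turn": -8},
  {"offset": [1.4, 5.5, 0], "turn": -16},
  {"offset": [2.6, 8.5, 0], "turn": -24},
  {"offset": [3.8, 11.5, 0], "turn": -32},
  {"offset": [5, 14.5, 0], "turn": -40},
  {"offset": [6.2, 17.5, 0], "turn": -48},
  {"offset": [7.4, 20, 0], "turn": -56},
  {"offset": [8.4, 22.4, 0], "turn": -64},
])

```text
t: 14.85
eef_pos: [0.5856, 0.1281, 0.3235]
ee_rot: [3.14, -0.001, -1.988]
force: [0.9, 0.9, 0.6]
width: 0.0003
```

send_rows([
  {"offset": [0, 0, 0], "turn": -8},
  {"offset": [0, 0, 0], "turn": -16},
  {"offset": [0, 0, 0], "turn": -24},
  {"offset": [0, 0, 0], "turn": -26},
  {"offset": [0, 0, 0], "turn": -26},
  {"offset": [0, 0, 0], "turn": -26},
  {"offset": [0, 0, 0], "turn": -26},
  {"offset": [0, 0, 0], "turn": -26},
], hand=0.5)

```text
t: 15.65
eef_pos: [0.5866, 0.1274, 0.3244]
ee_rot: [3.141, -0.0, -1.541]
force: [0.3, -0.4, -0.4]
width: 0.0585
```

send_rows([
  {"offset": [0, -0.2, 2], "turn": 0},
  {"offset": [0, -0.2, 4], "turn": 0},
  {"offset": [0, -0.2, 6], "turn": 0},
  {"offset": [0, -0.2, 8], "turn": 0},
  {"offset": [0, -0.2, 9.2], "turn": 0},
  {"offset": [0, -0.2, 9.2], "turn": 0},
])

```text
t: 16.25
eef_pos: [0.588, 0.1273, 0.231]
ee_rot: [3.139, -0.001, -1.541]
force: [-0.2, -0.4, -0.3]
width: 0.0655
```

send_rows([
  {"offset": [0, 0, 0], "turn": 0},
  {"offset": [0, 0, 0], "turn": 0},
  {"offset": [0, 0, 0], "turn": 0},
  {"offset": [0, 0, 0], "turn": 0},
  {"offset": [0, 0, 0], "turn": 0},
  {"offset": [0, 0, 0], "turn": 0},
  {"offset": [0, 0, 0], "turn": 0},
  {"offset": [0, 0, 0], "turn": 0},
], hand=-1, squeeze=20)

```text
t: 17.05
eef_pos: [0.5885, 0.1276, 0.2328]
ee_rot: [3.142, 0.0, -1.54]
force: [-1.0, 0.0, 2.5]
width: 0.0195
```

send_rows([
  {"offset": [0.5, 0, 0], "turn": 0},
  {"offset": [1, 0, 0], "turn": 0},
  {"offset": [1.5, 0, 0], "turn": 0},
  {"offset": [2, 0, 0], "turn": 0},
  {"offset": [2.4, 0, 0], "turn": 0},
  {"offset": [2.8, 0, 0], "turn": 0},
  {"offset": [3.2, 0, 0], "turn": 0},
  {"offset": [3.5, 0, 0], "turn": 0},
])

```text
t: 17.85
eef_pos: [0.5898, 0.0922, 0.2328]
ee_rot: [-3.141, 0.0, -1.54]
force: [-1.0, 1.7, 3.7]
width: 0.019
```

send_rows([
  {"offset": [0.2, 0, 0], "turn": 0},
  {"offset": [0.4, 0, 0], "turn": 0},
  {"offset": [0.6, 0, 0], "turn": 0},
  {"offset": [0.8, 0, 0], "turn": 0},
  {"offset": [0.8, 0, 0], "turn": 0},
])

```text
t: 18.35
eef_pos: [0.5897, 0.0878, 0.2328]
ee_rot: [-3.14, 0.005, -1.54]
force: [-8.0, 22.0, 5.0]
width: 0.0191
```

It stopped hard at the starting knob position with 22 N of resistance, so the guide looks home. I'll ease off, release and lift.

send_rows([
  {"offset": [-0.2, 0, 0], "turn": 0},
  {"offset": [-0.3, 0, 0], "turn": 0},
])

```text
t: 18.55
eef_pos: [0.5898, 0.0888, 0.2328]
ee_rot: [-3.141, 0.001, -1.539]
force: [-1.0, 3.0, 4.2]
width: 0.0193
```

send_rows([
  {"offset": [0, 0, 0], "turn": 0},
  {"offset": [0, 0, 0], "turn": 0},
  {"offset": [0, 0, 0], "turn": 0},
  {"offset": [0, 0, 0], "turn": 0},
  {"offset": [0, 0, 0], "turn": 0},
], hand=0.5)

```text
t: 19.05
eef_pos: [0.5898, 0.0873, 0.2325]
ee_rot: [3.141, -0.0, -1.54]
force: [0.3, -0.2, -0.3]
width: 0.0538
```

send_rows([
  {"offset": [0, 0, -2], "turn": 0},
  {"offset": [0, 0, -5], "turn": 0},
  {"offset": [0, 0, -9], "turn": 0},
  {"offset": [-4, 0, -13], "turn": 0},
  {"offset": [-8, 3, -15], "turn": 0},
  {"offset": [-12, 6, -15], "turn": 0},
  {"offset": [-16, 8, -15], "turn": 0},
  {"offset": [-16, 8, -15], "turn": 0},
])

```text
t: 19.85
eef_pos: [0.5027, 0.2485, 0.3835]
ee_rot: [-3.141, 0.002, -1.536]
force: [-0.6, 0.1, -0.2]
width: 0.0654
```

Run:
```python
from h import *
print(get_state()["eef_pos"])
f=grab_frame("scene"); g=grab_frame("top"); b=np.load("scene0.npy",allow_pickle=True).item()
c=lambda f:cv2.resize(f["frame"][165:325,185:305],None,fx=3.3,fy=3.3,interpolation=cv2.INTER_CUBIC)
I=np.hstack([c(b),c(f)]); print(I.shape)
cv2.imwrite("pics/s4.png",cv2.convertScaleAbs(I,alpha=1.4))
cv2.imwrite("pics/t4.png",g["frame"])
```

```text
[0.50267345 0.24851115 0.38345542]
(528, 792, 3)
```

View pics/s4.png

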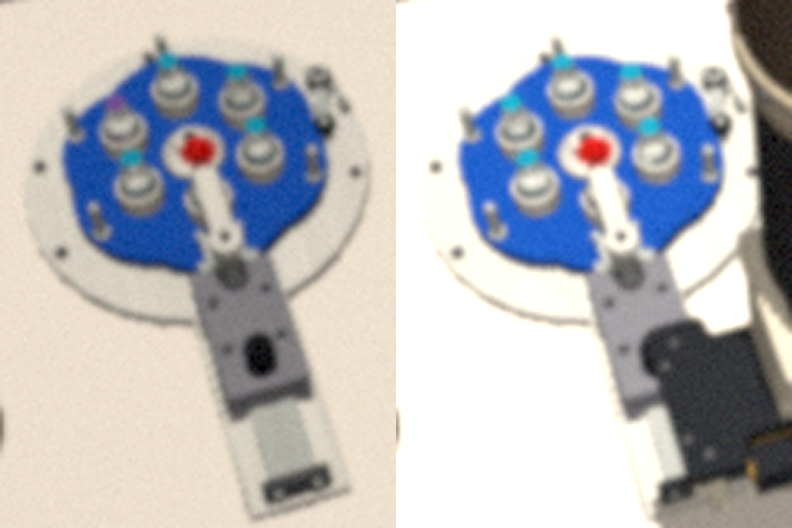

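View pics/t4.png

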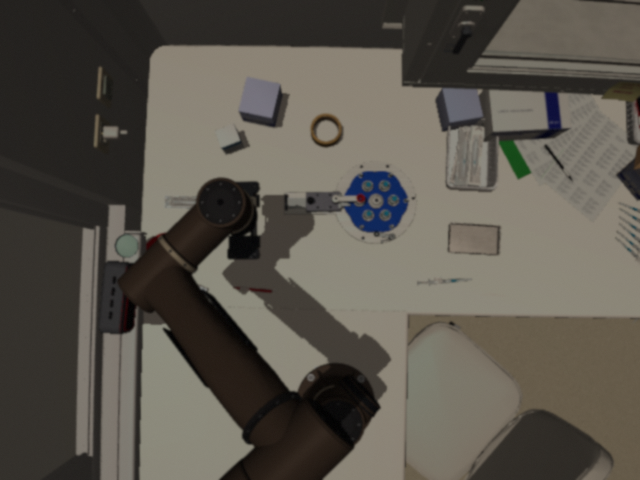

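Funnel, fork and slide are at the same pixels before and after (funnel at (197,149) and (592-396,149)), and nothing else has moved. I'll do a quick numeric check of the funnel, then hand in.

Run:
```python
from h import *
b=np.load("scene0.npy",allow_pickle=True).item(); f=grab_frame("scene")
def c(f):
    i=f["frame"][190:235,220:270].astype(int); m=(i[...,2]>120)&(i[...,1]<70)&(i[...,0]<70)
    v,u=np.nonzero(m); return u.mean()+220,v.mean()+190
A,B=at_z(b,*c(b),.102),at_z(f,*c(f),.102); print((B-A)*1000,"mm")
if np.linalg.norm(B-A)<.0015: print(job_done())
```

```text
[1.52396274 3.81505156 0.        ] mm
```

Run:
```python
from h import *
b=np.load("scene0.npy",allow_pickle=True).item(); f=grab_frame("scene")
t0=np.load("top0.npy",allow_pickle=True).item(); t=grab_frame("top")
def tm(p,q,r,n,z):
    y0,y1,x0,x1=r
    s=8; G=lambda k,pad:cv2.resize(cv2.cvtColor(k["frame"],cv2.COLOR_BGR2GRAY)[y0-pad:y1+pad,x0-pad:x1+pad],None,fx=s,fy=s,interpolation=cv2.INTER_CUBIC)
    R=cv2.matchTemplate(G(q,6),G(p,0),cv2.TM_CCOEFF_NORMED); _,v,_,l=cv2.minMaxLoc(R)
    d=np.array(l)/s-6; c=((x0+x1)/2,(y0+y1)/2); w=(at_z(p,c[0]+d[0],c[1]+d[1],z)-at_z(p,*c,z))*1000
    print(n,round(v,3),d,np.round(w[:2],1))
# control: fixed/rotation-symmetric parts, then moving slide parts
tm(b,f,(175,225,190,232),"scene wheel/base (control)",.04)
tm(b,f,(203,218,236,254),"scene funnel",.1)
tm(b,f,(215,246,243,266),"scene arm/fork/pillar",.09)
tm(b,f,(242,262,241,262),"scene slide top",.05)
tm(t0,t,(165,240,378,415),"top wheel (control)",.04)
tm(t0,t,(188,214,305,345),"top slide front",.06)
tm(t0,t,(190,208,355,368),"top funnel",.1)
tm(t0,t,(190,212,302,322),"top knob",.07)
```

```text
scene wheel/base (control) 0.996 [0. 0.] [0. 0.]
scene funnel 0.994 [0. 0.] [0. 0.]
scene arm/fork/pillar 0.997 [0. 0.] [0. 0.]
scene slide top 0.996 [0. 0.] [0. 0.]
top wheel (control) 0.999 [0. 0.] [0. 0.]
top slide front 0.964 [0. 0.] [0. 0.]
top funnel 0.992 [0. 0.] [0. 0.]
top knob 0.878 [ 0.    -0.125] [0.4 0. ]
```

The template match finds no shift in the funnel, fork, slide or wheel. The 3.8 mm came from the fixed colour threshold picking up the brighter exposure, so the guide is home.

```bash
python3 -c "
from station import *
print(job_done())"
```

```text
the job is handed in; nothing more can be done
None
```

The purple-capped vial is at the draw-off station with the guide fully home over its pin. I handed the job in at about 20 s of robot time.

**What I did:** I pinched the knob and slid the guide back about 38 mm. Then I pushed the carousel two stops anticlockwise by its pins with closed fingers. Finally I slid the guide home until it stopped hard at 22 N, at the starting knob position, then released it and moved the arm clear.

**Last checks:**
- **Purple vial:** its cap was at the station in the picture taken before the guide closed. The funnel arm hides it now.
- **Other vials and worktop:** the five teal vials are standing in their cups. The other things I could see on the worktop look unmoved, but the arm covers part of the left side in the last picture, including the swab sachets and part of the pouch.
- **Guide:** matching the slide, fork, funnel and wheel against the starting pictures showed no shift in either camera. The knob match was weaker, at 0.4 mm.
- **One check disagreed:** a rough colour measurement put the funnel 3.8 mm off. I put that down to the brighter exposure in the last picture, because the matching and the hard stop both contradict it.

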